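Line up the wax jars on the finishing tray

TASK

Take the three wax jars from the leaning rack and stand them upright on the wooden tray in one straight, touching row down its middle: yellow lid against the green end stop, then red, then blue. Set them down gently, and when all three stand in line push the row snugly home against the stop from the blue end (a push of about 10 to 20 newtons on the blue jar, held for half a second; it is glass, so never over 40), then let go. Leave the turtle, the brush and the sanding block where they are.

Things in the scene. Friction and masses are not known exactly. Their poses are not given: they have to be found in the camera images.
- jar_yellow: closed round glass jar of wood wax with a yellow lid, straight-sided, 52 mm in diameter and 105 mm tall, about 0.2 kg (0.15 to 0.27). Amber glass below with a paper label, the lid is the top 30 mm. Origin: centre of its underside; z: its axis, towards the lid. Starts leaning in a place of the rack; grip it across the lid or upper 40 mm
- jar_red: closed round glass jar of wood wax with a red lid, straight-sided, 52 mm in diameter and 105 mm tall, about 0.2 kg (0.15 to 0.27). Amber glass below with a paper label, the lid is the top 30 mm. Origin: centre of its underside; z: its axis, towards the lid. Starts leaning in a place of the rack; grip it across the lid or upper 40 mm
- jar_blue: closed round glass jar of wood wax with a blue lid, straight-sided, 52 mm in diameter and 105 mm tall, about 0.2 kg (0.15 to 0.27). Amber glass below with a paper label, the lid is the top 30 mm. Origin: centre of its underside; z: its axis, towards the lid. Starts leaning in a place of the rack; grip it across the lid or upper 40 mm
- rack: fixed plywood rack, 320 mm long (y), 75 mm high; origin: centre of underside. Three places at y = -100, 0, 100 mm (+-4), a jar in each, any order, leaning 35 deg from upright, lid towards the rack's -x (robot side); jar's underside centre 40 mm above table. A board under each jar's lowest 55 mm, 8 mm partitions 45 mm high between them. Draw a jar out along its axis, 60 mm or more
- tray: fixed shallow wooden tray, 120 mm wide (x) and 290 mm long (y), floor 8 mm thick, dark rim 18 mm high and 6 mm thick, open above. Origin: centre of its underside on the table; z up; the row runs along its y axis at x = 0. A jar slides on it with about 0.7 to 2 N of friction
- stop: rigid green end stop fixed across the tray near its +y end, 100 mm wide, 20 mm thick, 45 mm high. Origin: middle of the lower edge of the face that looks along the tray's -y, where the first jar must touch, on the tray's floor, 100 mm from the tray's centre; axes as the tray's
- turtle: bystander: carved wooden turtle, 112 mm long, 84 mm wide, 46 mm high, loose. Origin: centre of its underside
- brush: bystander: flat paintbrush lying on the table, loose. Origin: centre of its underside
- sander: bystander: cork sanding block, 110 x 65 x 36 mm, loose. Origin: centre of its underside
Mind the look-alikes: they are no part of the job. What is shaped like the jar_blue but pink or turquoise is not meant.

How it is judged:
By the outcome, as a careful person would: the job done as asked, in the order asked, and still so for the second after the job is handed in, with the robot touching nothing.
It also fails if it takes over 72 s, if anything falls off the work surface, if the arm or the gripper's body presses on something with over 40 N, if the wrist force passes 120 N, or if a joint passes its speed limit or range.

ROBOT

A 7-joint arm with a two-finger parallel gripper is mounted at the origin on the work surface. World frame = base frame: x ahead of the robot, y to its left, z up, the work surface at z = 0. Lengths are in m, angles in rad, forces in N, time in s.
With the tool pointing down it reaches from about 0.375 to 0.925 m from the base axis. Payload 3.1 kg.
Tool frame: the origin (TCP) lies between the finger pads; the fingertips stand 19 mm ahead of it and the grasp point (between the pads) is the TCP; z points along the fingers, y is the line along which they close (so a half turn about z gives the same grasp; the last joint's range is limited). The gripper opens to 85 mm and grips with 20 to 120 N. Pads are 22 mm wide; open, the fingers measure 114 mm over their backs; the gripper's body (76 mm by 85 mm) begins 54 mm behind the grasp point. The pads swing forward as they close: fully open they stand 13 mm farther back than shut.
Start: joints at [-1.353, 0.383, 0.044, 1.598, -0.018, 1.161, -0.05], TCP at [0.202, 0.618, 0.25] pointing down, gripper open.
Joint ranges: [-2.61, 2.61], [-0.41, 2.15], [-1.48, 1.57], [0, 2.5], [-1.57, 4.71], [0.05, 1.97], [-2.85, 2.85]. Speed limits (rad/s): [2.79, 2.79, 3.14, 3.14, 3.14, 3.14, 3.14].

INTERFACE

Orientations are given as a unit quaternion [x, y, z, w].
In Python, from bench import move_ptp, movel, move_j, move_gripper, pause, inverse_kinematics, read_camera, camera_params, MotionError, sign_off, look_for, tip_of, read_time_s, read_qpos, read_joint_vel, read_effort, read_eef_pos, read_tcp_rot, read_ft_force, read_ft_torque, read_finger_gap, read_grasp_force gives the robot as it stands. Calls block until the motion is done:
- move_ptp(position, orientation): joint-space move of the TCP to a pose.
- movel(position, orientation=None, speed=0.15): straight line of the TCP; orientation=None keeps the orientation; speed is the mean speed in m/s.
- move_j(angles): joint-space move.
- move_gripper(opening, effort=None): finger opening in m; effort is the grip in N (None keeps the last); returns when the fingers have stopped.
- pause(seconds).
- inverse_kinematics(position, orientation): joint angles nearest the present ones, or None.
- read_camera(name): name is "scene" or "top" or "wrist"; returns the picture (420x560x3 uint8, red, green, blue); there is no depth.
- camera_params(name): a dict with "K" (3x3 intrinsics, pixels), "dist_coeffs" ([k1, k2, p1, p2, k3] as OpenCV has them; the pictures are not rectified), "camera_from_world" (4x4, takes a point from world to camera coordinates). Camera axes: x right, y down, z forward; pixel columns grow to the right and rows downward; lengths in m; the calibration is good to about 2 mm. A picture is of the moment at which its call begins: read the wrist's pose just before it. camera_params takes no time and is no camera call; for the wrist camera it gives the pose at the moment of the call.
A pose or a line that the arm cannot do raises MotionError and nothing moves.
- sign_off(): hands the job in; it is judged then, once.
Trained networks look in the newest picture that a camera, given by its name, has taken for a name from the list of things; names that differ only in an ending like _2 or _b are one class to them, and where a whole thing is asked for, a point or a joint stands for the part that bears it (a point fixed in the world has none). Each returns a list of dicts, best first, with "confidence" (0 to 1); they miss things now and then, are a little off and sometimes report something else, mostly with a low value. They report only what shows in the picture. A call takes as long as a camera call. They do not tell look-alikes from the thing itself.
- look_for(camera, name): "at" ([column, row] in pixels, amid what is visible of it).
- tip_of(camera, name): "at" ([column, row] in pixels: a listed point, or the origin of a listed thing).
Readings, each from a call of its own:
- read_time_s(): time.
- read_qpos(): joint angles.
- read_joint_vel(): joint speeds.
- read_effort(): joint torques, N m.
- read_eef_pos(): TCP position.
- read_tcp_rot(): TCP orientation.
- read_ft_force(): force on the tool from outside, world axes, zero at the start.
- read_ft_torque(): the same for the moment, N m.
- read_finger_gap(): finger opening in m.
- read_grasp_force(): force on a finger pad.
Only numpy, scipy, OpenCV 4.12 (cv2) and the standard library are available. Lean on these libraries where they do the work, as an engineer would, in place of code of your own. Each camera call takes 0.05 s, during which the arm holds its last target. There are 200 camera calls.

## Working session

There is one attempt and no reset: what is moved stays moved. The work goes in short steps, each a Python script; the robot and the scene stay as the last script left them, time stands still between calls to the robot, and variables do not carry over. Pictures are saved under pics/ and viewed, at most 10 in all, crops included, and the job is handed in when it is done.

```bash
mkdir -p pics; ls; cat > a.py <<'E'
from bench import *
import cv2,numpy as np
ims=[]
for c in ("scene","top"):
    im=read_camera(c); ims.append(im); cv2.imwrite(f"pics/{c}0.png",im[:,:,::-1])
    for n in ("jar_yellow","jar_red","jar_blue","rack","tray","stop","turtle","brush","sander"):
        print(c,n,[(np.round(d["at"]).tolist(),round(d["confidence"],2)) for d in look_for(c,n)[:3]],[(np.round(d["at"],1).tolist(),round(d["confidence"],2)) for d in tip_of(c,n)[:3]])
    p=camera_params(c);print(np.round(p["K"],1).tolist(),np.round(p["dist_coeffs"],3),np.round(p["camera_from_world"],3).tolist())
print(read_time_s())
E
python3 a.py
```

```text
pics
scene jar_yellow [([219.0, 164.0], 0.64), ([371.0, 206.0], 0.18)] [([218.5, 182.6], 0.61)]
scene jar_red [([257.0, 173.0], 0.84)] [([255.4, 192.0], 0.68)]
scene jar_blue [([114.0, 212.0], 0.91), ([188.0, 154.0], 0.82), ([159.0, 238.0], 0.77)] [([184.4, 168.5], 0.71), ([375.1, 205.3], 0.55)]
scene rack [([224.0, 182.0], 0.82), ([219.0, 163.0], 0.7)] []
scene tray [([370.0, 207.0], 0.64)] [([375.8, 208.6], 0.71)]
scene stop [([420.0, 205.0], 0.85)] [([414.8, 210.7], 0.55)]
scene turtle [([266.0, 261.0], 0.75)] [([265.9, 263.8], 0.89)]
scene brush [([212.0, 238.0], 0.93)] [([209.9, 247.5], 0.93)]
scene sander [] [([363.9, 291.8], 0.66)]
[[384.3, 0.0, 279.2], [0.0, 384.3, 210.7], [0.0, 0.0, 1.0]] [-0.097  0.     0.     0.     0.   ] [[-0.263, 0.965, -0.004, 0.21], [0.827, 0.224, -0.516, -0.484], [-0.496, -0.139, -0.857, 1.304], [0.0, 0.0, 0.0, 1.0]]
top jar_yellow [([357.0, 253.0], 0.71)] [([354.0, 239.6], 0.93)]
top jar_red [([307.0, 249.0], 0.69)] [([307.5, 234.3], 0.9)]
top jar_blue [([406.0, 256.0], 0.84), ([448.0, 170.0], 0.64), ([387.0, 158.0], 0.6)] [([443.9, 190.7], 0.93), ([363.5, 150.9], 0.8), ([399.0, 239.8], 0.61)]
top rack [([345.0, 236.0], 0.74)] [([349.3, 235.6], 0.71)]
top tray [] [([172.8, 259.1], 0.84)]
top stop [([126.0, 271.0], 0.82)] [([136.0, 267.5], 0.83)]
top turtle [([268.0, 166.0], 0.83)] [([272.2, 164.3], 0.72)]
top brush [([338.0, 178.0], 0.78), ([170.0, 166.0], 0.19)] [([307.3, 235.4], 0.65), ([337.5, 167.8], 0.6)]
top sander [([172.0, 164.0], 0.74)] [([336.4, 168.8], 0.72), ([172.5, 164.9], 0.56)]
[[395.6, 0.0, 276.6], [0.0, 395.6, 208.7], [0.0, 0.0, 1.0]] [-0.103  0.     0.     0.     0.   ] [[-0.019, -1.0, -0.007, -0.038], [-0.999, 0.02, -0.042, 0.648], [0.042, 0.006, -0.999, 0.906], [0.0, 0.0, 0.0, 1.0]]
1.9
```

View pics/scene0.png

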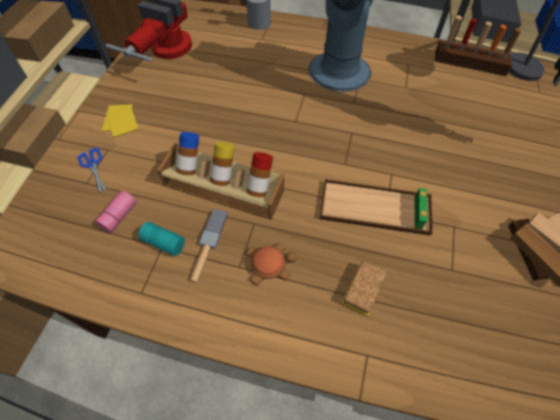

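View pics/top0.png

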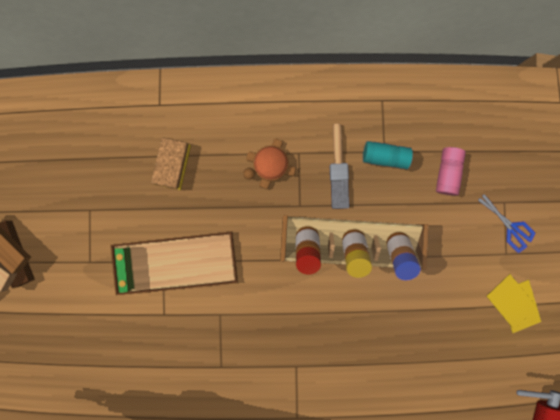

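The scene view shows the jars blue, yellow and red at about (188,154), (222,163) and (260,174), with the tray at (377,206) and the green stop on its +y side. The top view has red at (307,250), yellow at (357,253), blue at (405,256), and the tray at (175,263). The pink and turquoise cylinders lying on the table are the look-alikes. Next I'll take wrist views of the tray and the rack.

```bash
cat > b.py <<'E'
from bench import *
import cv2,numpy as np,pickle
from scipy.spatial.transform import Rotation as R
p=camera_params("wrist");T=R.from_quat(read_tcp_rot()).as_matrix();t=np.array(read_eef_pos())
C=np.linalg.inv(np.array(p["camera_from_world"]))
off=T.T@(C[:3,3]-t);print("cam in tool",off,"axis in tool",T.T@C[:3,2]);print("tool",T)
S={}
for c in("scene","top"): S[c]=(cv2.imread(f"pics/{c}0.png"),camera_params(c))
q=read_tcp_rot()
for name,g in(("tray",[0.53,0.18,0.0]),("rack",[0.54,-0.21,0.05])):
    # put camera so that its axis hits g with the tool pointing down like now
    ax=C[:3,2]; h=0.36 if name=="tray" else .36
    cam=np.array(g)-ax*(h/-ax[2]); pos=cam-T@off
    print(name,"tcp",pos)
    try: move_ptp(pos.tolist(),q)
    except MotionError as e:
        print(e); continue
    pause(.2)
    pw=camera_params("wrist");im=read_camera("wrist")
    cv2.imwrite(f"pics/w_{name}.png",im[:,:,::-1]);S["w_"+name]=(im[:,:,::-1].copy(),pw)
    for n in ("jar_yellow","jar_red","jar_blue","rack","tray","stop"):
        print(n,[(np.round(d["at"]).tolist(),round(d["confidence"],2)) for d in tip_of("wrist",n)[:2]])
pickle.dump(S,open("S.pkl","wb"));print(read_time_s(),read_qpos())
E
python3 b.py
```

```text
cam in tool [ 8.01207126e-02  1.81253691e-05 -1.23633751e-01] axis in tool [-3.07056312e-01 -9.23457695e-04  9.51690899e-01]
tool [[-9.50552066e-01  3.10565237e-01 -5.91942407e-05]
 [ 3.10565241e-01  9.50552062e-01 -8.70814385e-05]
 [ 2.92227400e-05 -1.01159115e-04 -9.99999994e-01]]
tray tcp [0.49586879 0.19152495 0.23636391]
jar_yellow []
jar_red [([75.0, 327.0], 0.81)]
jar_blue []
rack []
tray [([285.0, 203.0], 0.97)]
stop [([363.0, 170.0], 0.97)]
rack tcp [ 0.50586879 -0.19847505  0.28636391]
jar_yellow [([275.0, 234.0], 0.67)]
jar_red [([355.0, 219.0], 0.77)]
jar_blue [([293.0, 350.0], 0.97), ([208.0, 246.0], 0.63)]
rack []
tray []
stop []
6.3333 [-0.39012681  0.17610214  0.77209593  1.84384292 -0.13276829  1.1741676
  1.68089077]
```

View pics/w_tray.png

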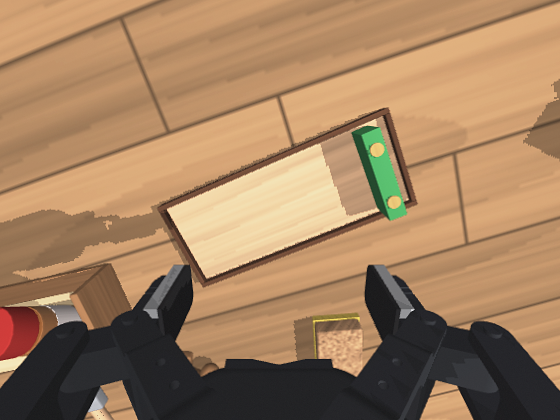

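View pics/w_rack.png

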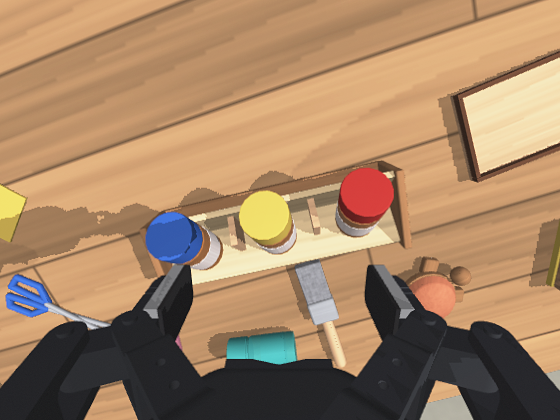

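In the wrist views, the tray's outer rim corners are at about (157,207), (388,109), (415,204) and (205,286), with the stop around (380,172). The rack's lids are blue at (175,237), yellow at (264,218) and red at (366,195). Next I'll fit silhouette models across all the views.

```bash
cat > c.py <<'E'
import cv2,numpy as np,pickle
from scipy.optimize import least_squares
from scipy.spatial.transform import Rotation as R
S=pickle.load(open("S.pkl","rb"))
def proj(p,P):
    M=np.array(p["camera_from_world"]);r,_=cv2.Rodrigues(M[:3,:3])
    return cv2.projectPoints(np.asarray(P,float),r,M[:3,3],np.array(p["K"]),np.array(p["dist_coeffs"],float))[0][:,0]
a=np.arange(16)*np.pi/8;D=np.c_[np.cos(a),np.sin(a)]
sup=lambda pts:(pts@D.T).max(0)
HUE=dict(red=[(0,5),(174,180)],yellow=[(22,33)],blue=[(105,125)],green=[(50,80)])
def blob(im,col,near,rad):
    h=cv2.cvtColor(im,cv2.COLOR_BGR2HSV)
    m=np.zeros(h.shape[:2],np.uint8)
    for lo,hi in HUE[col]: m|=cv2.inRange(h,(lo,150,40),(hi,255,255))
    m[np.hypot(*(np.indices(m.shape)[::-1]-np.array(near)[:,None,None]))>rad]=0
    n,l,st,_=cv2.connectedComponentsWithStats(m);k=1+st[1:,4].argmax()
    ys,xs=np.nonzero(l==k);P=np.c_[xs,ys].astype(float)
    # pixel support extends half a pixel
    return sup(P)+.5*np.abs(D).max(1),st[k].tolist()
# --- stop + tray
pts=np.array
corn={"w_tray":[(157,207),(388,109),(415,204),(205,286)],"top":[(238,284),(116,294),(112,247),(234,232)]}
CT=pts([(-60,-145,18),(-60,145,18),(60,145,18),(60,-145,18)])/1e3
G={"scene":((421,207),40),"top":((122,270),40),"w_tray":((380,172),80)}
gb={v:blob(S[v][0],"green",*g) for v,g in G.items()};print({v:g[1] for v,g in gb.items()})
box=pts([(x,y,z) for x in(-50,50) for y in(100,120) for z in(8,53)])/1e3
def ft(q,full=False):
    A=R.from_euler("z",q[3]).as_matrix();f=lambda P:P@A.T+q[:3]
    r=[(proj(S[v][1],f(CT))-pts(c)).ravel() for v,c in corn.items()]
    r+=[sup(proj(S[v][1],f(box)))-gb[v][0] for v in gb]
    return r if full else np.concatenate(r)
s=least_squares(ft,[.53,.18,0,0],loss="soft_l1");print("tray",np.round(s.x,4));tray=s.x
for r in ft(s.x,True):print(np.round(r,1))
# --- jars
N={"red":{"scene":(261,161),"top":(308,262),"w_rack":(366,195)},"yellow":{"scene":(223,150),"top":(358,263),"w_rack":(264,218)},"blue":{"scene":(189,140),"top":(406,267),"w_rack":(175,237)}}
c16=np.linspace(0,2*np.pi,48,endpoint=False)
lid=np.vstack([np.c_[.026*np.cos(c16),.026*np.sin(c16),0*c16+z] for z in(.075,.105)])
jb={c:{v:blob(S[v][0],c,n,45) for v,n in d.items()} for c,d in N.items()}
print({c:{v:b[1] for v,b in d.items()} for c,d in jb.items()})
def A(q): return R.from_euler("ZY",[q[0],-q[1]]).as_matrix()
def fj(q,full=False):
    r=[sup(proj(S[v][1],lid@A(q).T+q[2+3*i:5+3*i]))-b[0] for i,c in enumerate(N) for v,b in jb[c].items()]
    return r if full else np.concatenate(r)
s=least_squares(fj,[0,.61,.6,-.1,.04,.6,-.2,.04,.6,-.3,.04],loss="soft_l1")
print("yaw,lean",np.rad2deg(s.x[:2]));B=s.x[2:].reshape(3,3);print(np.round(B,4),np.diff(B,axis=0),np.rad2deg(np.arctan2((B[0]-B[2])[1],(B[0]-B[2])[0])-np.pi/2))
for r in fj(s.x,True):print(np.round(r,1))
pickle.dump(dict(tray=tray,yaw=s.x[0],lean=s.x[1],jars=dict(zip(N,B))),open("fit.pkl","wb"))
E
python3 c.py
```

```text
{'scene': [416, 194, 10, 34, 230], 'top': [117, 262, 8, 17, 50], 'w_tray': [366, 126, 5, 1, 5]}
tray [ 0.5247  0.1942 -0.0145  0.0874]
[ 4.2 -2.5 -2.9 -0.6 -1.8 -2.   0.5 -3.8]
[-0.5 -2.   1.5 -0.4  0.5 -3.4 -1.9 -0.9]
[0.9 2.4 4.2 5.  5.1 5.1 5.5 4.2 2.3 0.8 1.5 2.5 3.2 4.8 4.7 2.6]
[12.1 14.7 15.1 12.9 12.4 10.6  7.1  2.3 -0.5  5.1  9.9 12.9 15.8 18.6
 18.6 15.5]
[32.2 62.4 83.1 90.9 91.3 76.8 50.7 22.9 17.1 13.4  7.7  0.7  0.2  0.9
  3.3  4.9]Traceback (most recent call last):
  File "c.py", line 38, in <module>
    jb={c:{v:blob(S[v][0],c,n,45) for v,n in d.items()} for c,d in N.items()}
             ~~~~^^^^^^^^^^^^^^^^
  File "c.py", line 16, in blob
    n,l,st,_=cv2.connectedComponentsWithStats(m);k=1+st[1:,4].argmax()
                                                     ~~~~~~~~~~~~~~~^^
ValueError: attempt to get argmax of an empty sequence
```

```bash
python3 - <<'E'
import pickle,cv2
S=pickle.load(open("S.pkl","rb"))
for v,ps in {"scene":[(421,200),(423,212),(261,158),(261,166),(223,149),(223,154),(189,137),(189,143)],"top":[(120,258),(122,276),(127,270),(308,262),(308,250),(358,263),(406,267)],"w_tray":[(366,150),(380,172),(397,212)],"w_rack":[(366,185),(345,205),(264,218),(290,205),(175,237),(195,245),(175,215)]}.items():
    h=cv2.cvtColor(S[v][0],cv2.COLOR_BGR2HSV);print(v,[(p,h[p[1],p[0]].tolist()) for p in ps])
E
sed -i 's/red=.*$/red=[(0,4),(174,180)],yellow=[(23,32)],blue=[(100,125)],green=[(50,85)])/' c.py; sed -i 's/(lo,150,40)/(lo,120,30)/' c.py; python3 c.py
```

```text
scene [((421, 200), [67, 171, 140]), ((423, 212), [21, 152, 173]), ((261, 158), [1, 210, 136]), ((261, 166), [1, 204, 136]), ((223, 149), [24, 189, 163]), ((223, 154), [24, 193, 168]), ((189, 137), [110, 202, 154]), ((189, 143), [110, 212, 148])]
top [((120, 258), [19, 164, 199]), ((122, 276), [64, 150, 148]), ((127, 270), [44, 118, 56]), ((308, 262), [3, 207, 154]), ((308, 250), [3, 204, 110]), ((358, 263), [23, 187, 183]), ((406, 267), [115, 140, 155])]
w_tray [((366, 150), [67, 130, 98]), ((380, 172), [67, 134, 192]), ((397, 212), [67, 137, 190])]
w_rack [((366, 185), [1, 184, 214]), ((345, 205), [1, 181, 151]), ((264, 218), [26, 141, 241]), ((290, 205), [18, 80, 118]), ((175, 237), [111, 176, 172]), ((195, 245), [111, 178, 172]), ((175, 215), [110, 178, 224])]
{'scene': [415, 188, 12, 40, 317], 'top': [114, 249, 14, 44, 329], 'w_tray': [352, 126, 54, 94, 2088]}
tray [ 0.5236  0.1942 -0.0036  0.0884]
[ 0.4 -0.6  0.1 -1.8  1.9 -0.4 -1.7  0. ]
[-1.  -0.9 -0.3  0.9 -1.4 -2.6 -2.4 -0.4]
[ 1.3  1.8  2.7  2.9  2.7  2.   2.2  1.7  0.2  0.3  0.4  0.5 -0.1  0.5
  1.2  1.4]
[ 7.6  6.4  4.2 
[... 664 characters left out ...]
85795 -0.00081894]] -4.821555559583378
[2.5 2.6 3.  2.3 2.2 1.4 1.3 1.5 1.  0.3 0.6 0.3 0.8 0.9 2.1 2.3]
[1.2 1.1 1.5 1.5 1.  1.3 1.7 1.3 1.3 1.6 1.4 1.3 1.7 1.5 2.4 2.5]
[ 0.1 -0.3  0.4 -0.2  1.   0.6  0.6  0.2 -0.1  0.1  0.5  0.4  0.8  0.1
  1.1 -0.3]
[ 2.   1.8  2.1  1.7  2.   0.9  1.4  1.   0.8 -0.2  0.4 -0.2  0.3  0.6
  1.   1.5]
[1.2 0.9 1.1 1.  1.1 0.9 1.5 0.7 0.8 1.2 1.3 1.1 1.6 1.5 2.3 1.9]
[-0.1  0.4  0.6  0.5  0.6  0.2  0.8  0.2  0.5  0.3  0.8  0.9  0.9  0.6
  0.5 -0.2]
[ 1.2  2.2  2.5  1.7  1.8  1.1  1.6  1.2  0.9  0.7  0.4 -0.1 -0.2  0.2
  1.2  1.2]
[2.  1.7 1.8 1.5 1.8 1.3 1.7 0.9 3.2 4.9 4.2 3.5 4.7 6.3 4.5 1.3]
[1.  0.2 0.1 0.2 0.4 0.1 1.  0.6 1.1 0.3 0.7 0.6 0.6 0.1 0.8 0.4]
```

```bash
sed -i 's/^s=least_squares(ft,.*$/s=least_squares(ft,[.53,.18,0,0,0,0,0],loss="soft_l1");print("tray",np.round(s.x,4));tray=s.x[:4]/; s/-gb\[v\]\[0\] for v in gb\]/-gb[v][0]+q[4+i] for i,v in enumerate(gb)]/; s/-b\[0\] for i,c in enumerate(N) for v,b in jb\[c\].items()\]/-b[0]+q[11+k] for i,c in enumerate(N) for k,(v,b) in enumerate(jb[c].items())]/; s/\.6,-\.3,\.04\]/.6,-.3,.04,0,0,0]/; s/B=s.x\[2:\]/B=s.x[2:11]/' c.py; python3 c.py | grep -A3 -E "tray \[|yaw"
cat > h.py <<'E'
from bench import *
import numpy as np,pickle,cv2
from scipy.spatial.transform import Rotation as R
F=pickle.load(open("fit.pkl","rb"))
tx,ty,tz,tyaw=F["tray"];TR=R.from_euler("z",tyaw).as_matrix()
inT=lambda x,y,z:TR@np.array([x,y,z])+[tx,ty,0]
def quat(z,y):
    z=z/np.linalg.norm(z);x=np.cross(y,z);x/=np.linalg.norm(x)
    return R.from_matrix(np.c_[x,np.cross(z,x),z]).as_quat()
RA=R.from_euler("ZY",[F["yaw"],-F["lean"]]).as_matrix();AX=RA[:,2]
QG=quat(-AX,RA[:,1])
QP={s:quat(np.array([0,0,-1.]),s*TR[:,0]) for s in(1,-1)}
GS=.083
E
python3 - <<'E'
from h import *
print(F)
for c,b in F["jars"].items():
    print(c,[np.round(inverse_kinematics(list(b+AX*s),QG),2) if inverse_kinematics(list(b+AX*s),QG) is not None else None for s in(GS,GS+.1)])
for s in QP:
    for y in(.07,-.039):
        print(s,[inverse_kinematics(list(inT(0,y,z)),QP[s]) for z in(.095,.22)])
for s in(1,-1):
    z=TR@[0,np.sin(.5),-np.cos(.5)]
    for y in(-.12,-.06):print("push",s,inverse_kinematics(list(inT(0,y,.06)),quat(z,s*TR[:,0])))
E
```

```text
tray [ 5.2280e-01  1.9370e-01 -8.0000e-04  8.8600e-02 -1.4215e+00 -1.2783e+00
 -1.1343e+00]
[-1.1 -0.3  0.4 -2.4  2.4 -0.2 -2.7  0.8]
[-0.9 -0.4 -0.6  1.5 -1.7 -2.3 -2.4 -0.1]
--
yaw,lean [-6.14137969 33.17073282]
[[ 0.5838 -0.1192  0.0374]
 [ 0.575  -0.2228  0.0375]
 [ 0.5663 -0.3241  0.0368]] [[-8.73437084e-03 -1.03652077e-01  6.32297620e-05]
{'tray': array([ 0.52284356,  0.19371788, -0.0008018 ,  0.08862251]), 'yaw': np.float64(-0.10718729622106865), 'lean': np.float64(0.578938503081855), 'jars': {'red': array([ 0.58376565, -0.11916351,  0.03740604]), 'yellow': array([ 0.57503127, -0.22281558,  0.03746927]), 'blue': array([ 0.56625312, -0.32408249,  0.03675679])}}
red [array([ 0.53,  0.23, -0.41,  2.33,  1.2 ,  0.06,  0.45]), array([-0.48, -0.15,  0.61,  2.43,  0.24,  0.26,  1.4 ])]
yellow [array([ 0.75,  0.28, -0.37,  2.26, -0.8 ,  0.1 ,  2.66]), array([-0.72, -0.15,  1.14,  2.37, -0.18,  0.29,  2.09])]
blue [array([ 0.97,  0.36, -0.39,  2.15, -0.77,  0.21,  2.82]), array([ 0.64,  0.1 ,  0.04,  2.22, -0.79,  0.44,  2.8 ])]
1 [array([-0.99310293,  0.49072089,  0.55173187,  1.90651
[... 490 characters left out ...]
ray([-0.9112703 ,  0.29569393,  0.43619185,  1.81815664, -0.14173367,
        1.0583638 ,  2.80823649])]
-1 [array([-0.21270722,  0.39626169, -0.17365287,  1.95272419,  0.09308631,
        0.80014246,  2.79213145]), array([-0.20809171,  0.23192513, -0.17368849,  1.86640144,  0.04588611,
        1.04709069,  2.83003662])]
push 1 [-0.42785984  0.58799163  0.58240429  1.99694972 -0.98826884  1.03566556
  0.88145369]
push 1 [-0.51195817  0.5631164   0.5455406   2.01914608 -1.01473258  0.97532194
  0.8029741 ]
push -1 [ 1.00505681  1.00607533 -1.25492586  1.93199773  0.57635177  0.87879693
  2.79512155]
push -1 [ 0.90645899  0.99196846 -1.25480231  1.95548414  0.59421395  0.81661895
  2.68373216]
```

```bash
cat >> h.py <<'E'
FY,FL=np.deg2rad(-5.3),np.deg2rad(35)
LID={c:b+.09*AX for c,b in F["jars"].items()}        # measured lid centres
RA=R.from_euler("ZY",[FY,-FL]).as_matrix();AX=RA[:,2]
BASE={c:l-.09*AX for c,l in LID.items()}
DEL=np.deg2rad(15)
AT=R.from_euler("ZY",[FY,-FL+DEL]).as_matrix()
RG=np.c_[-AT[:,0],AT[:,1],-AT[:,2]];QG=R.from_matrix(RG).as_quat()
REL=RA.T@RG                                          # tool in jar
psi=tyaw-np.pi/2                                     # jar y (=tool y) -> tray +x
RP=R.from_euler("z",psi).as_matrix()@REL;QP=R.from_matrix(RP).as_quat()
L=lambda v:[float(x) for x in v]
def info(s): print(s,"t",round(read_time_s(),2),"gap",round(read_finger_gap(),4),"grip",round(float(np.ravel(read_grasp_force())[0]),1),"F",np.round(read_ft_force(),1),"p",np.round(read_eef_pos(),4))
def pick(c):
    g=BASE[c]+GS*AX
    move_ptp(L(g+.09*AX+[0,0,.03]),QG);move_gripper(.08)
    movel(L(g+.075*AX),QG,.2)
    movel(L(g),QG,.12);info("at grasp")
    move_gripper(.04,35);info("gripped")
    movel(L(g+.085*AX),QG,.12);info("out")
    movel(L(g+.085*AX+[0,0,.09]),QG,.25)
def place(y,x=0):
    b=inT(x,y,.008+GS)
    move_ptp(L(b+[0,0,.14]),QP);info("above")
    movel(L(b+[0,0,.008]),QP,.15);pause(.15);f0=read_ft_force()[2]
    for i in range(1,18):
        movel(L(b+[0,0,.008-i*.001]),QP,.03)
        df=read_ft_force()[2]-f0
        if df>1.2: break
    print("contact at dz",8-i,"df",round(df,2));info("down")
    return b
def release():
    move_gripper(.075);p=np.array(read_eef_pos());movel(L(p+[0,0,.10]),QP,.2);info("released")
E
cat > p1.py <<'E'
from h import *
print({c:np.round(l,4) for c,l in LID.items()})
pick("yellow");place(.070)
E
python3 p1.py
```

```text
{'red': array([ 0.5348, -0.1139,  0.1127]), 'yellow': array([ 0.5261, -0.2175,  0.1128]), 'blue': array([ 0.5173, -0.3188,  0.1121])}
at grasp t 8.29 gap 0.0802 grip 0.0 F [ 0.5 -1.   0.3] p [ 0.5305 -0.2184  0.1083]
gripped t 8.67 gap 0.0514 grip 35.5 F [-2.1  0.9  5.1] p [ 0.5302 -0.218   0.1081]
out t 9.53 gap 0.0511 grip 37.0 F [-1.   0.2 -2.5] p [ 0.481  -0.2128  0.1761]
above t 11.78 gap 0.0515 grip 37.1 F [ 0.7  0.7 -2.5] p [0.517  0.2619 0.2301]
contact at dz 0 df 7.92
down t 14.97 gap 0.0513 grip 37.5 F [-1.9 -2.1  5.4] p [0.517  0.2635 0.0921]
```

```bash
cat > chk.py <<'E'
import sys
from h import *
import io,contextlib
with contextlib.redirect_stdout(io.StringIO()): 
    import c as C
def lidpos(cols,tag,guess):
    S={v:(read_camera(v)[:,:,::-1].copy(),camera_params(v)) for v in("top","scene","wrist")}
    cv2.imwrite(f"pics/{tag}.png",S["wrist"][0])
    for col in cols:
        b0=inT(0,guess[col],.008);B={}
        for v,(im,p) in S.items():
            n=C.proj(p,[b0+[0,0,.09]])[0]
            try:B[v]=C.blob(im,col,n,60 if v=="wrist" else 22)
            except Exception as e: print(v,"no blob")
        sd=dict(zip(("top","scene","wrist"),(1.3,1.3,1.1)))
        f=lambda q:np.concatenate([(C.sup(C.proj(S[v][1],C.lid+[q[0],q[1],.008+0*b0[2]]))-B[v][0]-sd[v]*1) for v in B])
        s=C.least_squares(f,b0[:2],loss="soft_l1")
        print(col,"tray frame",np.round(TR.T@(np.r_[s.x,0]-[tx,ty,0])*1e3,1),{v:(b[1],np.round(C.sup(C.proj(S[v][1],C.lid+np.r_[s.x,.008]))-b[0],1)[::4].tolist()) for v,b in B.items()})
E
python3 - <<'E'
from chk import *
release()
p=np.array(read_eef_pos());movel(L(inT(0,-.06,.27)),QP,.3);pause(.1)
lidpos(["yellow"],"chk1",{"yellow":.07});info("x")
E
```

```text
released t 15.97 gap 0.0753 grip 0.0 F [ 0.3 -0.1 -0.5] p [0.516  0.2633 0.1901]
yellow tray frame [ 0.4 69.4  0. ] {'top': ([121, 258, 21, 10, 113], [3.6, 16.4, 4.1, -0.5]), 'scene': ([402, 180, 24, 24, 406], [0.1, -0.2, 0.6, 0.8]), 'wrist': ([256, 83, 52, 57, 2293], [1.4, 1.4, 0.1, 1.1])}
x t 16.88 gap 0.0751 grip 0.0 F [ 0.3 -0.6  0.1] p [0.527  0.1359 0.2685]
```

View pics/chk1.png

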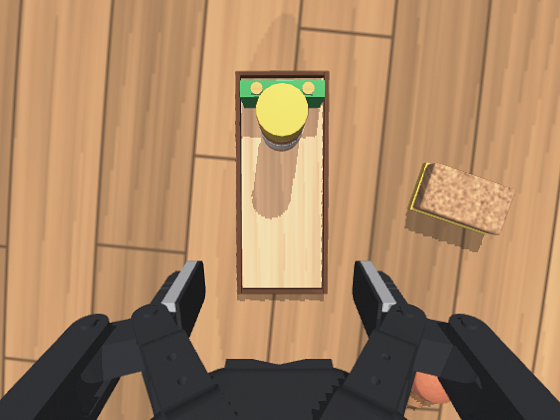

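The picture shows the yellow jar upright in front of the green stop, with its lid at (282,110), centred on the tray axis at column 282. Its fit in the tray frame is (0.4, 69.4) mm. Next are red and then blue.

```bash
python3 - <<'E'
from h import *
pick("red");place(.0135);release()
if read_finger_gap()>.05:
    pick("blue");place(-.0430)
E
```

```text
at grasp t 19.61 gap 0.08 grip 0.0 F [ 0.   0.5 -0.2] p [ 0.5392 -0.1145  0.1079]
gripped t 19.98 gap 0.0514 grip 35.5 F [-3.3  0.5  5.5] p [ 0.539  -0.1143  0.1081]
out t 20.84 gap 0.0512 grip 36.9 F [-0.1 -0.1 -2.3] p [ 0.4897 -0.1096  0.176 ]
above t 22.76 gap 0.0513 grip 36.9 F [-0.1 -0.2 -2.1] p [0.5215 0.2058 0.2299]
contact at dz 0 df 7.19
down t 25.94 gap 0.0509 grip 37.3 F [-1.7 -1.5  5.7] p [0.5217 0.2071 0.0919]
released t 26.95 gap 0.0748 grip 0.0 F [-1.  -0.3 -0.5] p [0.521  0.2071 0.1902]
at grasp t 30.35 gap 0.08 grip 0.0 F [ 0.6 -0.1  0.4] p [ 0.5214 -0.3198  0.1072]
gripped t 30.72 gap 0.0513 grip 35.7 F [-2.7  1.9  5.9] p [ 0.5213 -0.3194  0.1074]
out t 31.57 gap 0.051 grip 37.0 F [ 0.5 -0.5 -1.8] p [ 0.4724 -0.3141  0.1752]
above t 33.98 gap 0.0515 grip 37.1 F [ 0.5 -0.8 -1.6] p [0.5267 0.1497 0.2304]
contact at dz 0 df 7.52
down t 37.17 gap 0.0515 grip 36.9 F [-2.  -1.   4.8] p [0.5268 0.1509 0.0918]
```

```bash
python3 - <<'E'
from chk import *
release()
movel(L(inT(0,-.13,.27)),QP,.3);pause(.1)
lidpos(["yellow","red","blue"],"chk2",{"yellow":.07,"red":.0135,"blue":-.043});info("x")
a=np.deg2rad(28);
for w in(.02,.05):
  for s in(1,):
    z=TR@[0,np.sin(a),-np.cos(a)];q=quat(z,s*TR[:,0])
    print([np.round(inverse_kinematics(L(inT(0,y,h)),q),2) for y,h in((-.125,.12),(-.12,.05),(-.07,.05))])
E
```

```text
released t 38.17 gap 0.075 grip 0.0 F [-1.   0.  -0.7] p [0.5261 0.1508 0.1902]
yellow tray frame [ 0.1 70.2  0. ] {'top': ([115, 258, 27, 29, 534], [3.3, -2.4, -1.6, -0.7]), 'scene': ([402, 179, 26, 24, 412], [-1.6, 0.7, 0.3, -0.1]), 'wrist': ([256, 9, 53, 62, 2512], [0.6, 3.3, 0.4, 1.8])}
red tray frame [-0.3 12.7  0. ] {'top': ([143, 257, 26, 24, 462], [2.1, 1.2, 0.1, 0.7]), 'scene': ([378, 177, 22, 22, 357], [2.7, 1.1, -0.6, 1.4]), 'wrist': ([256, 69, 52, 59, 2423], [0.9, 0.7, 0.7, 1.3])}
blue tray frame [  0.6 -44.4   0. ] {'top': ([169, 254, 24, 24, 390], [4.1, 1.2, -0.5, 0.8]), 'scene': ([356, 174, 21, 22, 358], [2.1, 0.9, 0.4, 1.5]), 'wrist': ([257, 128, 51, 54, 2140], [1.5, 0.2, 0.8, 0.6])}
x t 38.97 gap 0.0748 grip 0.0 F [ 0.  -0.2 -0.2] p [0.533  0.0659 0.2681]
[array([-0.12,  0.41,  0.2 ,  1.97, -0.7 ,  0.98,  0.62]), array([-0.08,  0.53,  0.16,  1.98, -0.77,  0.88,  0.72]), array([-0.14,  0.52,  0.11,  2.  , -0.78,  0.82,  0.65])]
[array([-0.12,  0.41,  0.2 ,  1.97, -0.7 ,  0.98,  0.62]), array([-0.08,  0.53,  0.16,  1.98, -0.77,  0.88,  0.72]), array([-0.14,  0.52,  0.11,  2.  , -0.78,  0.82,  0.65])]
```

View pics/chk2.png

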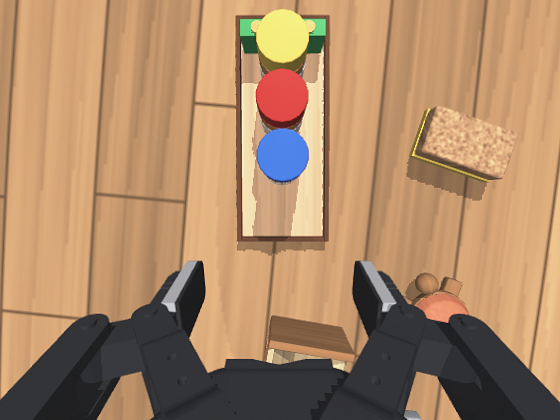

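Three jars stand upright in line: lids at (282,37), (282,96) and (283,155), with small gaps between them and the tray's axis at column 282. Next is the push.

```bash
cat > push.py <<'E'
from chk import *
a=np.deg2rad(28);q=quat(TR@[0,np.sin(a),-np.cos(a)],TR[:,0])
P=lambda yc,z=.052:L(inT(0,yc-.0186,z))      # yc: tray y of the contact edge
move_gripper(0.0)
move_ptp(P(-.092,.13),q);movel(P(-.092),q,.12);pause(.2);f0=np.array(read_ft_force())
push=lambda:float(-(TR.T@(np.array(read_ft_force())-f0))[1])
movel(P(-.075),q,.05)
y=-.075;log=[]
while y<-.046:
    y+=.001 if y<-.063 else .0004
    movel(P(y),q,.03);pause(.03);f=push();log.append((round(y*1e3,1),round(f,1)))
    if f>12.5: break
for i in range(4): pause(.2);print("hold",round(push(),1))
print(log);info("pushed")
movel(P(-.095),q,.08);movel(P(-.10,.2),q,.2)
move_ptp(L(inT(0,-.13,.27)),QP);pause(.1)
lidpos(["yellow","red","blue"],"chk3",{"yellow":.074,"red":.022,"blue":-.030});info("end")
E
python3 push.py
```

```text
hold 12.7
hold 13.2
hold 12.7
hold 11.8
[(-74.0, -0.1), (-73.0, -0.8), (-72.0, -0.6), (-71.0, 0.8), (-70.0, 0.1), (-69.0, 0.7), (-68.0, 1.8), (-67.0, 1.0), (-66.0, 0.4), (-65.0, 1.3), (-64.0, 1.7), (-63.0, 3.5), (-62.6, 3.3), (-62.2, 2.7), (-61.8, 3.0), (-61.4, 2.2), (-61.0, 3.0), (-60.6, 1.6), (-60.2, 2.7), (-59.8, 2.8), (-59.4, 2.3), (-59.0, 2.8), (-58.6, 4.8), (-58.2, 4.7), (-57.8, 3.8), (-57.4, 3.6), (-57.0, 5.1), (-56.6, 4.7), (-56.2, 4.9), (-55.8, 4.2), (-55.4, 4.4), (-55.0, 4.4), (-54.6, 4.9), (-54.2, 4.0), (-53.8, 5.0), (-53.4, 5.7), (-53.0, 6.3), (-52.6, 7.5), (-52.2, 7.3), (-51.8, 8.5), (-51.4, 8.8), (-51.0, 9.4), (-50.6, 10.5), (-50.2, 9.8), (-49.8, 10.4), (-49.4, 11.8), (-49.0, 11.8), (-48.6, 13.1)]
pushed t 56.18 gap -0.0001 grip 6.4 F [ -2.  -12.3   5.5] p [0.5294 0.1217 0.0519]
yellow tray frame [ 0.2 75.5  0. ] {'top': ([115, 258, 24, 29, 513], [3.9, -2.2, 0.8, -0.9]), 'scene': ([404, 180, 24, 24, 392], [0.6, 0.0, 0.2, 0.5]), 'wrist': ([256, 0, 53, 60, 1751], [0.4, 6.3, 0.7, 1.9])}
red tray frame [-0.3 22.7  0. ] {'top': ([139, 258, 24, 23, 445], [3.7, 1.7, 0.7, 1.3]), 'scene': ([382, 177, 22, 22, 357], [2.8, 1.6, -0.6, 0.9]), 'wrist': ([256, 55, 52, 57, 2386], [0.9, 4.6, 0.9, 1.0])}
blue tray frame [  0.4 -29.6   0. ] {'top': ([163, 255, 25, 24, 485], [2.3, 0.9, 0.5, 1.0]), 'scene': ([362, 175, 22, 21, 369], [1.2, 1.7, 0.4, 1.7]), 'wrist': ([257, 110, 52, 55, 2230], [0.7, 0.8, 0.8, 1.1])}
end t 58.44 gap 0.0 grip 0.0 F [ 0.4 -0.2  0.5] p [0.5329 0.0633 0.2673]
```

View pics/chk3.png

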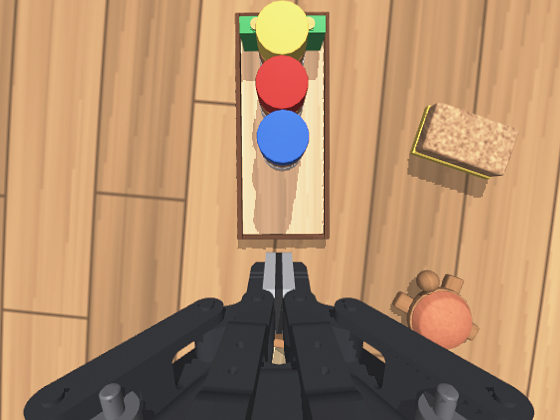

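The final view shows the three lids touching in line at (282,28), (282,83) and (283,137). The push was held at about 12–13 N, and the turtle and sanding block haven't moved. I'm handing the job in.

```bash
python3 -c "
from bench import *
print(sign_off())"
```

```text
the job is handed in; nothing more can be done
None
```

The job is handed in: the yellow, red and blue jars stand upright in a straight row down the tray. I pushed the row home against the green stop at about 12–13 N for 0.8 s and then let go, at about 58 s on the robot's clock.

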